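# Load the filter slide and set the photometer's number wheel

## Task

Get the photometer ready for filter 5. First push the filter slide tip first into the slot in the front of the photometer until it is fully home against the hidden stop, and let go of it; then roll the knurled wheel by its edge until the digit 5 stands squarely in the window, and leave it so. Do not push about or tip the beaker, the dropper bottle and the label roll that stand around.

Things in the scene. Friction and masses are not known exactly. Their poses are not given: they have to be found in the camera images.
- photometer: Fixed bench photometer: low white box 130 (x) x 220 (y) x 62 (z) mm, grey slide bay at its right end (-y). Origin: centre of its underside, on the worktop; x to its back (the front, x = -65 mm, faces the robot), y to its left. Flat top at z = 62 mm; on it at y = 0 a half-round cowl 28 mm wide, up to z = 93 mm, with the digit window; the knurled wheel is 32 mm left of the cowl.
- slot_mouth (a point): Centre of the lower edge of the slot's mouth in the front face, at (-65, -80, 16) mm in the photometer's frame. The slot is 34 mm wide, 17 mm high, level, runs along the photometer's +x (its floor 16 mm above the worktop) and is blind: a hidden stop lies 70 mm behind the mouth. Dark flared lips stick out 11 mm in front of the face and lead the bar in.
- wheel_axis (a point): Centre of the knurled wheel, at (0, 55, 47) mm in the photometer's frame; its axis is level, along the photometer's y. The black wheel is 90 mm in diameter and 18 mm wide (y); its upper part stands 30 mm proud of the photometer's top (highest point 92 mm above the worktop), and both flat sides are free there for a finger.
- window (a point): Centre of the digit window, in the front half of the cowl, leaning 25 degrees forward from straight up, about 25 mm long and 22 mm wide. It shows one white 18 mm tall seven-segment digit of a black drum fixed on the wheel's shaft, to be read from the robot's side.
- number_wheel (a joint): Angle of wheel and digit drum, rad. Digit n stands squarely in the window at n x 0.6283 (0 at 0, 5 at 3.1416, 9 at the end stop 5.655). It grows as the wheel's top is rolled to the back, away from the robot (photometer's +x). No clicks: a steady drag of 0.08 N m (2 N at the edge), and it stays where it is left. Starts between digits 0.9 and 3.6.
- filter_slide: Loose filter slide, 0.08 to 0.17 kg: flat aluminium bar 130 (x) x 30 (y) x 12 (z) mm, a small round glass near its tip, an upright black handle at the other end. Origin: centre of its underside; x from handle to tip, z up. Balances 10 mm ahead of its middle. Lies flat, handle up, on the worktop's right or left. When home, the handle ends 20 mm in front of the photometer's face.
- slide_handle (a point): Grip point in the handle of the filter slide, at (-45, 0, 30) mm in the slide's frame. The handle is a plate 40 mm long (x from -65 to -25 mm), 12 mm thick (y) and reaches from the bar (12 mm above the slide's underside) up to 42 mm above the underside.
- slide_tip (a point): Middle of the lower edge of the slide's tip, at (65, 0, 0) mm in the slide's frame. When home it lies 70 mm behind slot_mouth, at x = +5 mm, y = -80 mm in the photometer's frame.
- beaker: Bystander: glass beaker, 62 mm wide, 71 mm high, standing in front of the photometer's left half. Origin: centre of its base.
- dropper: Bystander: brown dropper bottle, 41 mm diameter, 114 mm high, standing beside the photometer's right end. Origin: centre of its base.
- label_roll: Bystander: roll of labels lying flat, 74 mm diameter, 34 mm high, on the side of the worktop where the slide is not. Origin: centre of its underside.
Things that resemble listed ones, but are neither listed nor needed, are in the scene too. Several things have the shape of the filter_slide; the one meant has the colours described above.

How it is judged:
On the way, in this order (a step that is already met when the one before it is completed fails the run):
1. the filter slide is home in the slot: its tip within 4 mm of the stop (x of slide_tip in the frame of photometer above 0.001 m and y of slide_tip in the frame of photometer between -0.085 and -0.075 m and z of slide_tip in the frame of photometer below 0.03 m and angle between the x axis of filter_slide and the x axis of photometer, either way round below 0.15 rad), for 0.2 s.
2. the digit 5 stands in the window (within 0.15 rad, a quarter of a digit) (value of joint number_wheel between 2.9916 and 3.2916 rad), for 0.2 s.
At the end, for the whole second after the job is handed in: The filter slide lies in the slot with its tip within 4 mm of the hidden stop, at rest and released; the number wheel stands still with the digit 5 in the window, within 0.15 rad (a quarter of a digit) (all of step 1 and all of step 2 and linear speed of filter_slide below 0.02 m/s and velocity of joint number_wheel between -0.05 and 0.05 rad/s); the robot touches nothing.
It fails at once if the beaker is pushed more than 30 mm or tipped (distance of beaker from where it was at the start of the episode above 0.03 m or angle between beaker's own z axis and vertical above 0.4 rad).
It fails at once if the dropper bottle is pushed more than 30 mm or tipped (distance of dropper from where it was at the start of the episode above 0.03 m or angle between dropper's own z axis and vertical above 0.4 rad).
It fails at once if the label roll is pushed more than 30 mm or tipped (distance of label_roll from where it was at the start of the episode above 0.03 m or angle between label_roll's own z axis and vertical above 0.4 rad).
It also fails if it takes over 64 s, if anything falls off the work surface, if the arm or the gripper's body presses on something with over 40 N, if the wrist force passes 120 N, or if a joint passes its speed limit or range.

## Robot

A 6-joint arm with a two-finger parallel gripper is mounted at the origin on a cart in front of the work surface, level with it; the furniture and walls round the work are solid. World frame = base frame: x ahead of the robot, y to its left, z up, the work surface at z = 0. Lengths are in m, angles in rad, forces in N, time in s.
With the tool pointing down it reaches from about 0.25 to 0.725 m from the base axis. Payload 4 kg.
Tool frame: the origin (TCP) lies midway between the tips of the shut fingers; the grasp point (between the pads) lies 19 mm behind it; z points along the fingers, y is the line along which they close (so a half turn about z gives the same grasp; the last joint's range is limited). The gripper opens to 85 mm and grips with 20 to 120 N. Pads are 22 mm wide; open, the fingers measure 114 mm over their backs; the gripper's body (76 mm by 85 mm) begins 54 mm behind the grasp point. The pads swing forward as they close: fully open they stand 13 mm farther back than shut.
Start: joints at [-1.235, 0.241, 0.005, 1.335, 0, 1.571], TCP at [0.165, -0.472, 0.231] pointing down, gripper open.
Joint ranges: [-2.72, 2.72], [-1.05, 1.87], [-1.09, 1.28], [-1.99, 2.15], [-1.42, 1.44], [-3.14, 3.14]. Speed limits (rad/s): [2.79, 2.79, 3.14, 3.14, 3.14, 3.14].

## Interface

Orientations are given as a unit quaternion [x, y, z, w].
In Python, from workcell import bot gives the robot as it stands. The module is installed in compiled form; this text tells all that it offers.
- The arm moves only by the tool jog_arm, never from a script. Its argument "deltas" is a list of rows, each an object with "fingers": the opening, from 0 (shut) to 1 (fully open); "delta_pos": the shift along the tool's x, y, z normalised to -1 to 1, where 1 is 300 mm, a list of three; "yaw": the turn about the tool's z normalised to -1 to 1, where 1 is pi/4 rad. A call has 1 to 12 rows; each row is the pose to reach, as a shift and turn from the pose commanded when the call began, along the tool's axes at that moment; what a row does not reach only later rows make up. A row lasts 1/10 s, in which the tool goes at most 50 mm and 8.59 degrees, less where a joint would pass 70% of its speed; a pose out of reach is approached as far as the arm can. A call with a number of a shift or a turn outside -1 to 1 is refused whole. A call with a gripper value outside its range is refused whole. The fingers move at their own pace and stop on an object; the grip force is fixed at half the most. Time passes only in rows, so rows that repeat a pose let the fingers close. It gives the time, the measured TCP pose, the force, the opening and the grip force at its end, in the units of the state.
- bot.get_obs(): the state, without advancing time (a new reading comes with each control period).
- bot.camera(name): name is "scene" or "top" or "wrist"; returns a dict with "image" (384x512x3 uint8, red, green, blue), "range_z" (384x512 float32, m along the optical axis (not along the pixel's ray), 0 where there is no reading), "fx", "fy", "cx", "cy" (pixels), "rvec" (rotation vector, rad) and "tvec" (3), from world to camera coordinates, as OpenCV has them. Camera axes: x right, y down, z forward; pixel columns grow to the right and rows downward; lengths in m; the calibration is good to about 2 mm. The wrist camera is an equidistant fisheye: a pixel r from the principal point sees the ray r / f radians off the axis. A picture is of the moment at which its call begins.
- bot.job_done(): hands the job in; it is judged then, once.
The state is a dict: "clock": time; "joint_pos": joint angles; "joint_vel": joint speeds; "tau": joint torques, N m; "eef_pos": TCP position; "tool_rot": TCP orientation; "ft_force": force on the tool from outside, world axes, zero at the start; "ft_torque": the same for the moment, N m; "grip_width": finger opening in m; "grasp_force": force on a finger pad.
Only numpy, scipy, OpenCV 4.12 (cv2) and the standard library are available. Lean on these libraries where they do the work, as an engineer would, in place of code of your own. Each camera call takes 0.05 s, during which the arm holds its last target. There are 200 camera calls.

## Working session

There is one attempt and no reset: what is moved stays moved. The work goes in short steps, Python scripts to look and compute and a tool call to move; the robot and the scene stay as the last step left them, time stands still between calls to the robot, and variables do not carry over. Pictures are saved under pics/ and viewed, at most 10 in all, crops included, and the job is handed in when it is done.

Besides the shell and the picture viewer there is one more tool, called after "Call:" as name([rows], argument=value, ...), one row to a line, values as JSON. jog_arm: Moves the arm, as the interface text tells. Scaled input: -1 to 1 covers 300 mm each way for a shift and pi/4 rad each way for a turn. Its arguments: {"type":"object","properties":{"deltas":{"type":"array","items":{"type":"object","properties":{"fingers":{"type":"number"},"delta_pos":{"type":"array","items":{"type":"number"}},"yaw":{"type":"number"}}}}},"required":["deltas"]}

```bash
mkdir -p pics; cat > h.py <<'E'
import numpy as np, cv2
from workcell import bot
from scipy.spatial.transform import Rotation as R
def cam(n):
    c=bot.camera(n); c['R']=R.from_rotvec(np.array(c['rvec']).ravel()).as_matrix(); c['t']=np.array(c['tvec']).ravel(); c['n']=n; return c
def save(c,f,crop=None,s=1):
    im=c['image'][:,:,::-1]
    if crop: a,b,d,e=crop; im=im[b:e,a:d]
    cv2.imwrite('pics/'+f,cv2.resize(im,None,fx=s,fy=s,interpolation=cv2.INTER_CUBIC))
def rays(c,uv):
    uv=np.atleast_2d(uv).astype(float); x=(uv[:,0]-c['cx'])/c['fx']; y=(uv[:,1]-c['cy'])/c['fy']
    if c['n']=='wrist':
        r=np.hypot(x,y)+1e-9; k=np.tan(r)/r; x=x*k;y=y*k
    return np.stack([x,y,np.ones_like(x)],1)@c['R'], -c['R'].T@c['t']
def onz(c,uv,z):
    d,o=rays(c,uv); return o+d*((z-o[2])/d[:,2])[:,None]
def cloud(c):
    h,w=c['range_z'].shape; v,u=np.mgrid[:h,:w]
    d,o=rays(c,np.stack([u.ravel(),v.ravel()],1)); return (o+d*c['range_z'].reshape(-1,1)).reshape(h,w,3)
E
python3 - <<'E'
from h import *
o=bot.get_obs(); print(o)
for n in('scene','top'):
    c=cam(n); save(c,n+'0.png',s=1.5); print(n,c['fx'],c['cx'],c['cy'],-c['R'].T@c['t'],c['R'][2])
    np.savez(n+'0.npz',**{k:c[k] for k in c})
E
```

```text
{'clock': 0.0, 'joint_pos': array([-1.23500020e+00,  2.41404850e-01,  3.71223525e-03,  1.33516396e+00,
        9.09733672e-07,  1.57080061e+00]), 'joint_vel': array([ 4.08485143e-04, -2.06980527e-05, -4.18608873e-04,  1.75127464e-03,
       -1.70777640e-04,  1.38050856e-03]), 'tau': array([-6.32889187e-04, -3.72312319e+01,  2.52411944e+01,  1.68876525e-02,
       -3.10040275e-05, -8.39179307e-06]), 'eef_pos': array([ 0.16455523, -0.47148524,  0.23041241]), 'tool_rot': array([ 9.85938035e-01,  1.67108141e-01, -1.71698392e-04, -1.01571611e-03]), 'ft_force': array([ 0.05460329, -0.18320585, -0.15868511]), 'ft_torque': array([-0.01858494, -0.01748039, -0.00850064]), 'grasp_force': 0.0, 'grip_width': 0.08541774427067853}
scene 454.214671958789 257.9936958972755 194.71148192022576 [-0.3246149   0.59941473  0.8262304 ] [ 0.67877314 -0.47176264 -0.56276731]
top 354.3635452997296 259.1266832771324 187.1151761956015 [ 0.45383791 -0.00526791  1.06289441] [ 0.06981837  0.01435606 -0.99745641]
```

View pics/scene0.png

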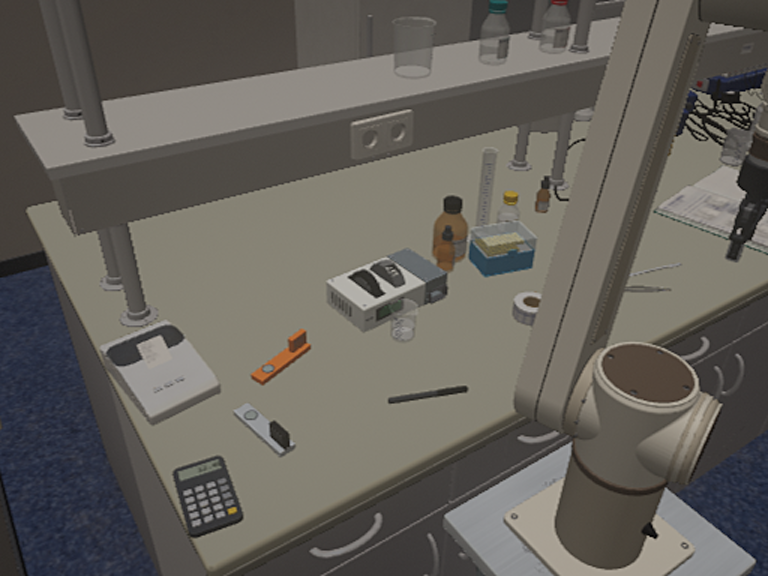

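View pics/top0.png

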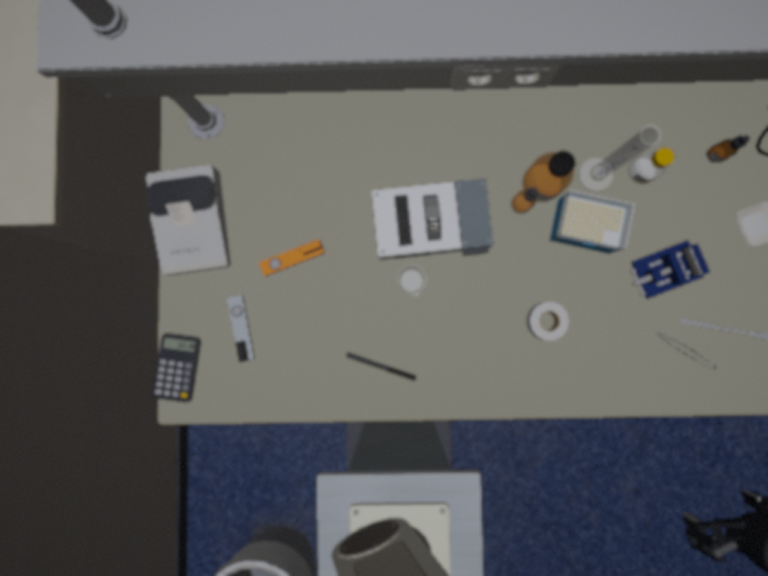

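The scene and top views show two slide-shaped things. One is orange with an orange handle, at top view (292,257) and scene view (282,357). The other is bare silver with a black handle, at top view (240,328) and scene view (263,428). The silver one fits the aluminium and black description. The photometer is at top view (432,218), the beaker at (412,281), the dropper at (525,200) and the label roll at (548,321).

```bash
python3 - <<'E'
from h import *
def load(n):
    d=np.load(n+'0.npz'); c={k:d[k] for k in d}; c['n']=n; return c
t=load('top'); s=load('scene')
save(s,'crop_slide.png',(145,205,225,315),5)
P=cloud(t); 
hs=cv2.cvtColor(t['image'],cv2.COLOR_RGB2HSV)
z=P[...,2]
def rect(m,name,zz,box):
    b=np.zeros_like(m); x0,y0,x1,y1=[int(k/1.5) for k in box]; b[y0:y1,x0:x1]=1
    m=(m&b).astype(np.uint8); n,l,st,ce=cv2.connectedComponentsWithStats(m)
    i=1+st[1:,4].argmax(); v,u=np.where(l==i)
    p=onz(t,np.stack([u,v],1),zz)
    r=cv2.minAreaRect((p[:,:2]*1000).astype(np.float32)); print(name,st[i],r,'depth z med',np.median(z[l==i])); return p
for nm,box,zz in(('photo',(350,160,510,280),.062),):
    rect((abs(z-.062)<.008),nm,zz,box)
bright=t['image'].min(2)>105
rect((bright),'slide bar',.012,(215,285,260,350))
rect((t['image'].max(2)<60),'handle',.042,(215,330,265,370))
rect((t['image'].max(2)<60),'wheel',.080,(385,185,415,255))
rect((z>.02)&(z<.1),'beaker',.071,(390,262,432,300))
rect((z>.02)&(z<.1),'roll',.034,(520,290,580,350))
rect((z>.02)&(z<.3),'dropper',.1,(508,180,540,215))
print('slide patch',t['image'][205:245:4,159])
print(z[205:245:4,160])
E
```

```text
photo [ 248  119   81   53 3002] ((641.6926879882812, -75.77629089355469), (131.4656524658203, 220.01856994628906), 5.070629119873047) depth z med 0.06217528606857481
slide bar [ 143  190   30   43 1249] ((462.8889465332031, 313.5555419921875), (86.95590209960938, 126.0865249633789), 89.84183502197266) depth z med 0.0011057580395186228
handle [159 229   5  11  47] ((396.1771240234375, 294.1402282714844), (11.549249649047852, 28.771461486816406), 89.9891357421875) depth z med 0.041383600291545974
wheel [265 132   8  30 149] ((636.3994750976562, -19.47188377380371), (83.43485260009766, 14.19400691986084), 4.727652549743652) depth z med 0.08526870305822387
beaker [265 176  20  22 317] ((525.5352172851562, -35.56465148925781), (55.55295944213867, 51.71118927001953), 43.76813507080078) depth z med 0.030262558784073912
roll [353 202  27  25 443] ((441.80450439453125, -296.8185119628906), (74.8054428100586, 68.98540496826172), 88.83377075195312) depth z med 0.033899145732307234
dropper [342 120  18  22 290] ((671.7559204101562, -245.1748504638672), (46.434879302978516, 59.01211166381836), 87.74105072021484) depth z med 0.06544737853860144
slide patch [[125 126 133]
 [121 123 129]
 [142 147 154]
 [142 147 155]
 [142 148 155]
 [140 146 153]
 [ 52  50  51]
 [ 54  52  52]
 [ 66  65  62]
 [106 106  98]]
[0.01161134 0.01212247 0.01638612 0.01301113 0.0121133  0.01096859
 0.04030426 0.0421052  0.04226993 0.04240266]
```

View pics/crop_slide.png

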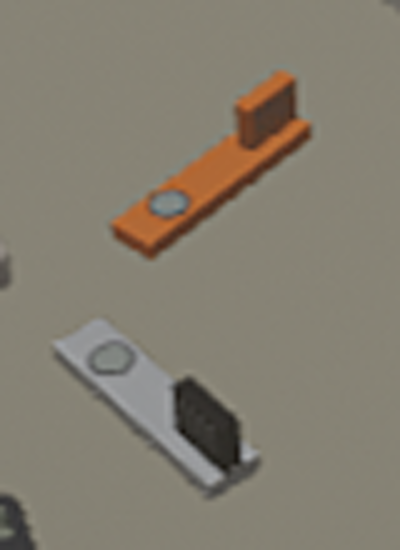

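The crop confirms it: the silver bar with the black handle is at about (160,410), and the orange one above it is the decoy. Next I'll get the slide's angle and plan the approach.

```bash
cat >> h.py <<'E'
def plan(x,y,z,th_deg):
    o=bot.get_obs(); p=o['eef_pos']; M=R.from_quat(o['tool_rot']).as_matrix()
    th=np.degrees(np.arctan2(M[1,0],M[0,0])); d=M.T@(np.array([x,y,z])-p)
    dy=-(th_deg-th); dy=(dy+180)%360-180
    print('pos',p.round(4),'th',th.round(2),'-> delta_pos',(d/.3).round(4),'yaw',round(dy/45,4),'mm',(d*1000).round(1),'t',o['clock'],'F',o['ft_force'].round(1),'w',round(o['grip_width'],4),o['grasp_force'])
E
python3 - <<'E'
from h import *
d=np.load('top0.npz'); t={k:d[k] for k in d}; t['n']='top'
P=cloud(t); z=P[...,2]
m=np.zeros(z.shape,bool); m[190:250,143:176]=1
m&=(z>.006)&(z<.06)
b=m&(z<.02); h=m&(z>.036)
v,u=np.where(b); p=onz(t,np.c_[u,v],.012)
v,u=np.where(h); q=onz(t,np.c_[u,v],.042)
print(len(p),cv2.minAreaRect((np.vstack([p])[:,:2]*1000).astype(np.float32)))
print(len(q),cv2.minAreaRect((q[:,:2]*1000).astype(np.float32)), q.mean(0),p.mean(0))
w=np.linalg.svd(p[:,:2]-p[:,:2].mean(0))[2][0]; print(np.degrees(np.arctan2(w[1],w[0])))
plan(.40,.29,.20,9)
E
```

```text
375 ((431.50799560546875, 319.0310363769531), (139.0962371826172, 62.363521575927734), 11.267735481262207)
63 ((394.92529296875, 296.4847412109375), (38.876792907714844, 12.960795402526855), 11.392107009887695) [0.39467404 0.29648026 0.042     ] [0.4486394  0.30553613 0.012     ]
-165.40299896665925
pos [ 0.1646 -0.4716  0.2305] th 19.24 -> delta_pos [ 1.5774 -2.138   0.1057] yaw 0.2275 mm [ 473.2 -641.4   31.7] t 0.1 F [-0.4  0.4 -0.4] w 0.0858 0.0
```

Call:
jog_arm([
  {"delta_pos": [0.74,-1,0.05],"yaw": 0,"fingers": 1},
  {"delta_pos": [0.74,-1,0.05],"yaw": 0,"fingers": 1},
  {"delta_pos": [0.74,-1,0.05],"yaw": 0,"fingers": 1},
  {"delta_pos": [0.74,-1,0.05],"yaw": 0,"fingers": 1},
  {"delta_pos": [0.74,-1,0.05],"yaw": 0,"fingers": 1},
  {"delta_pos": [0.74,-1,0.05],"yaw": 0,"fingers": 1},
  {"delta_pos": [0.74,-1,0.05],"yaw": 0,"fingers": 1},
  {"delta_pos": [0.74,-1,0.05],"yaw": 0,"fingers": 1},
  {"delta_pos": [0.74,-1,0.05],"yaw": 0,"fingers": 1},
])

```text
clock: 1.0
eef_pos: [0.2755, -0.1131, 0.216]
tool_rot: [0.985, 0.17, -0.0, -0.0]
ft_force: [-0.4, -0.0, -0.4]
grip_width: 0.085
grasp_force: 0.0
```

Call:
jog_arm([
  {"delta_pos": [0.74,-1,0.05],"yaw": 0.18,"fingers": 1},
  {"delta_pos": [0.74,-1,0.05],"yaw": 0.18,"fingers": 1},
  {"delta_pos": [0.74,-1,0.05],"yaw": 0.18,"fingers": 1},
  {"delta_pos": [0.74,-1,0.05],"yaw": 0.18,"fingers": 1},
  {"delta_pos": [0.74,-1,0.05],"yaw": 0.18,"fingers": 1},
  {"delta_pos": [0.74,-1,0.05],"yaw": 0.18,"fingers": 1},
  {"delta_pos": [0.74,-1,0.05],"yaw": 0.18,"fingers": 1},
  {"delta_pos": [0.74,-1,0.05],"yaw": 0.18,"fingers": 1},
  {"delta_pos": [0.74,-1,0.05],"yaw": 0.18,"fingers": 1},
  {"delta_pos": [0.74,-1,0.05],"yaw": 0.18,"fingers": 1},
])

```text
clock: 2.0
eef_pos: [0.4099, 0.1171, 0.2016]
tool_rot: [0.992, 0.126, -0.003, -0.019]
ft_force: [-0.9, -0.1, 0.2]
grip_width: 0.085
grasp_force: 0.0
```

```bash
python3 - <<'E'
from h import *
plan(.395,.2965,.15,11.3)
c=cam('wrist'); save(c,'w1.png',s=1.5); print(c['fx'],c['cx'],c['cy'],-c['R'].T@c['t'],c['R'][2])
P=cloud(c); z=P[...,2]; P=P.reshape(-1,3)
near=(abs(P[:,0]-.44)<.12)&(abs(P[:,1]-.305)<.06)
for lo,hi in((.008,.016),(.036,.048)):
    q=P[near&(P[:,2]>lo)&(P[:,2]<hi)]; print(len(q),cv2.minAreaRect((q[:,:2]*1000).astype(np.float32)) if len(q) else '')
E
```

```text
pos [0.4099 0.1171 0.2016] th 14.43 -> delta_pos [ 0.1012 -0.5843  0.1948] yaw 0.0695 mm [  30.4 -175.3   58.4] t 2.0 F [-0.9 -0.1  0.2] w 0.085 0.0
297.3186396354542 253.6883736304997 191.66873112123005 [0.49378549 0.13285428 0.34318844] [-0.3272756  -0.04696293 -0.94376118]
2068 ((469.0378723144531, 303.704833984375), (181.8302001953125, 117.23988342285156), 0.03483256697654724)
347 ((396.9483642578125, 298.1903076171875), (39.90449142456055, 13.211493492126465), 11.190855979919434)
```

View pics/w1.png

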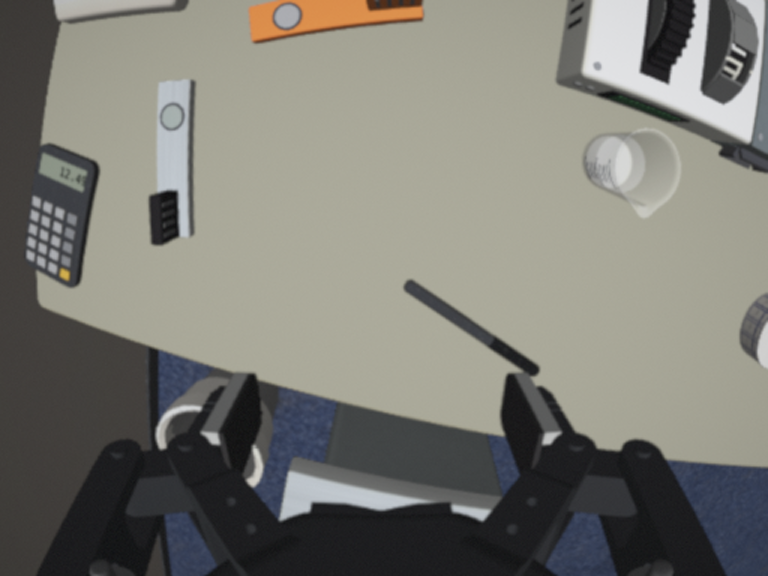

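The wrist view shows the silver slide at (172,160) with its handle at (163,217), clear all round. I'll go above the handle.

Call:
jog_arm([
  {"delta_pos": [0.107,-0.593,0.34],"yaw": 0.07,"fingers": 1},
  {"delta_pos": [0.107,-0.593,0.34],"yaw": 0.07,"fingers": 1},
  {"delta_pos": [0.107,-0.593,0.34],"yaw": 0.07,"fingers": 1},
  {"delta_pos": [0.107,-0.593,0.34],"yaw": 0.07,"fingers": 1},
  {"delta_pos": [0.107,-0.593,0.34],"yaw": 0.07,"fingers": 1},
  {"delta_pos": [0.107,-0.593,0.34],"yaw": 0.07,"fingers": 1},
  {"delta_pos": [0.107,-0.593,0.34],"yaw": 0.07,"fingers": 1},
  {"delta_pos": [0.107,-0.593,0.34],"yaw": 0.07,"fingers": 1},
])

```text
clock: 2.85
eef_pos: [0.4352, 0.1409, 0.1138]
tool_rot: [0.991, 0.13, -0.007, -0.039]
ft_force: [0.7, 0.3, -0.2]
grip_width: 0.0852
grasp_force: 0.0
```

```bash
python3 - <<'E'
from h import *
plan(.3965,.2975,.018,11.3)
c=cam('wrist'); np.savez('w2.npz',**{k:c[k] for k in c}); P=cloud(c).reshape(-1,3)
near=(abs(P[:,0]-.41)<.07)&(abs(P[:,1]-.3)<.035)
for lo,hi in((.008,.016),(.037,.046)):
    q=P[near&(P[:,2]>lo)&(P[:,2]<hi)]; print(len(q),cv2.minAreaRect((q[:,:2]*1000).astype(np.float32)) if len(q) else '')
E
```

```text
pos [0.4352 0.1409 0.1138] th 15.0 -> delta_pos [ 0.0117 -0.5106  0.3607] yaw 0.0823 mm [   3.5 -153.2  108.2] t 2.85 F [ 0.7  0.3 -0.2] w 0.0852 0.0
2203 ((429.2919616699219, 304.3177795410156), (106.11798095703125, 31.623483657836914), 10.514307022094727)
469 ((396.82879638671875, 297.8968200683594), (39.449951171875, 14.043442726135254), 9.706587791442871)
```

```bash
python3 - <<'E'
from h import *
o=bot.get_obs(); print(o['joint_pos'].round(3),o['joint_vel'].round(3),o['tau'].round(1)); print(R.from_quat(o['tool_rot']).as_matrix().round(3))
E
```

```text
[ 0.261  0.251 -0.308  1.016  0.079  3.141] [-0.001 -0.008 -0.001  0.017 -0.001 -0.001] [ -0.  -35.4  22.4   0.1   0.3  -0. ]
[[ 0.966  0.258 -0.025]
 [ 0.259 -0.963  0.075]
 [-0.004 -0.079 -0.997]]
```

Call:
jog_arm([
  {"delta_pos": [0,0,-0.2],"yaw": -1,"fingers": 1},
  {"delta_pos": [0,0,-0.2],"yaw": -1,"fingers": 1},
  {"delta_pos": [0,0,-0.2],"yaw": -1,"fingers": 1},
  {"delta_pos": [0,0,-0.2],"yaw": -1,"fingers": 1},
  {"delta_pos": [0,0,-0.2],"yaw": -1,"fingers": 1},
  {"delta_pos": [0,0,-0.2],"yaw": -1,"fingers": 1},
])

```text
clock: 3.5
eef_pos: [0.4366, 0.1364, 0.1741]
tool_rot: [0.865, 0.501, 0.009, -0.039]
ft_force: [-0.6, -0.1, 0.6]
grip_width: 0.0856
grasp_force: 0.0
```

```bash
python3 - <<'E'
from h import *
plan(.3965,.2975,.1,191.3)
o=bot.get_obs(); print(o['joint_pos'].round(3)); print(R.from_quat(o['tool_rot']).as_matrix().round(3))
E
```

```text
pos [0.4366 0.1364 0.1741] th 60.1 -> delta_pos [ 0.385  -0.3673  0.2898] yaw -2.9156 mm [ 115.5 -110.2   87. ] t 3.5 F [-0.6 -0.1  0.6] w 0.0856 0.0
[ 0.251  0.195 -0.209  1.171  0.079  2.342]
[[ 0.498  0.867 -0.024]
 [ 0.866 -0.495  0.075]
 [ 0.053 -0.058 -0.997]]
```

The last joint hit its limit and left a 4.5° lateral tilt. I'll unwind it to the opposite limit, where the same effect should remove the tilt.

Call:
jog_arm([
  {"delta_pos": [0,0,0],"yaw": -1,"fingers": 1},
  {"delta_pos": [0,0,0],"yaw": -1,"fingers": 1},
  {"delta_pos": [0,0,0],"yaw": -1,"fingers": 1},
  {"delta_pos": [0,0,0],"yaw": -1,"fingers": 1},
  {"delta_pos": [0,0,0],"yaw": -1,"fingers": 1},
  {"delta_pos": [0,0,0],"yaw": -1,"fingers": 1},
])

```text
clock: 4.1
eef_pos: [0.4366, 0.1364, 0.174]
tool_rot: [0.607, 0.794, 0.023, -0.032]
ft_force: [-0.2, -0.3, 0.2]
grip_width: 0.0853
grasp_force: 0.0
```

Call:
jog_arm([
  {"delta_pos": [0,0,0],"yaw": -1,"fingers": 1},
  {"delta_pos": [0,0,0],"yaw": -1,"fingers": 1},
  {"delta_pos": [0,0,0],"yaw": -1,"fingers": 1},
  {"delta_pos": [0,0,0],"yaw": -1,"fingers": 1},
  {"delta_pos": [0,0,0],"yaw": -1,"fingers": 1},
  {"delta_pos": [0,0,0],"yaw": -1,"fingers": 1},
])

```text
clock: 4.7
eef_pos: [0.4366, 0.1364, 0.174]
tool_rot: [0.257, 0.966, 0.033, -0.021]
ft_force: [-0.2, -0.7, 0.3]
grip_width: 0.0852
grasp_force: 0.0
```

Call:
jog_arm([
  {"delta_pos": [0,0,0],"yaw": -1,"fingers": 1},
  {"delta_pos": [0,0,0],"yaw": -1,"fingers": 1},
  {"delta_pos": [0,0,0],"yaw": -1,"fingers": 1},
  {"delta_pos": [0,0,0],"yaw": -1,"fingers": 1},
  {"delta_pos": [0,0,0],"yaw": -1,"fingers": 1},
  {"delta_pos": [0,0,0],"yaw": -1,"fingers": 1},
])

```text
clock: 5.3
eef_pos: [0.4366, 0.1364, 0.174]
tool_rot: [-0.132, 0.99, 0.039, -0.007]
ft_force: [0.1, 1.4, 0.2]
grip_width: 0.0857
grasp_force: 0.0
```

Call:
jog_arm([
  {"delta_pos": [0,0,0],"yaw": -1,"fingers": 1},
  {"delta_pos": [0,0,0],"yaw": -1,"fingers": 1},
  {"delta_pos": [0,0,0],"yaw": -1,"fingers": 1},
  {"delta_pos": [0,0,0],"yaw": -1,"fingers": 1},
  {"delta_pos": [0,0,0],"yaw": -1,"fingers": 1},
  {"delta_pos": [0,0,0],"yaw": -1,"fingers": 1},
])

```text
clock: 5.9
eef_pos: [0.4366, 0.1364, 0.174]
tool_rot: [-0.501, 0.865, 0.039, 0.008]
ft_force: [-0.3, -0.2, -0.4]
grip_width: 0.0856
grasp_force: 0.0
```

Call:
jog_arm([
  {"delta_pos": [0,0,0],"yaw": -1,"fingers": 1},
  {"delta_pos": [0,0,0],"yaw": -1,"fingers": 1},
  {"delta_pos": [0,0,0],"yaw": -1,"fingers": 1},
  {"delta_pos": [0,0,0],"yaw": -1,"fingers": 1},
  {"delta_pos": [0,0,0],"yaw": -1,"fingers": 1},
  {"delta_pos": [0,0,0],"yaw": -1,"fingers": 1},
])

```text
clock: 6.5
eef_pos: [0.4366, 0.1364, 0.174]
tool_rot: [0.794, -0.607, -0.032, -0.023]
ft_force: [-0.1, -0.8, -0.3]
grip_width: 0.0853
grasp_force: 0.0
```

Call:
jog_arm([
  {"delta_pos": [0,0,0],"yaw": -1,"fingers": 1},
  {"delta_pos": [0,0,0],"yaw": -1,"fingers": 1},
  {"delta_pos": [0,0,0],"yaw": -1,"fingers": 1},
  {"delta_pos": [0,0,0],"yaw": -1,"fingers": 1},
  {"delta_pos": [0,0,0],"yaw": -1,"fingers": 1},
  {"delta_pos": [0,0,0],"yaw": -1,"fingers": 1},
])

```text
clock: 7.1
eef_pos: [0.4366, 0.1364, 0.174]
tool_rot: [0.966, -0.257, -0.021, -0.033]
ft_force: [0.6, -1.0, 0.4]
grip_width: 0.0855
grasp_force: 0.0
```

Call:
jog_arm([
  {"delta_pos": [0,0,0],"yaw": -1,"fingers": 1},
  {"delta_pos": [0,0,0],"yaw": -1,"fingers": 1},
  {"delta_pos": [0,0,0],"yaw": -1,"fingers": 1},
  {"delta_pos": [0,0,0],"yaw": -1,"fingers": 1},
  {"delta_pos": [0,0,0],"yaw": -1,"fingers": 1},
  {"delta_pos": [0,0,0],"yaw": -1,"fingers": 1},
])

```text
clock: 7.7
eef_pos: [0.4359, 0.1393, 0.174]
tool_rot: [0.991, 0.129, -0.007, -0.038]
ft_force: [0.2, 0.5, 0.2]
grip_width: 0.0851
grasp_force: 0.0
```

```bash
cat >> h.py <<'E'
def st():
    o=bot.get_obs(); print(o['clock'],o['joint_pos'].round(3),'toolz',R.from_quat(o['tool_rot']).as_matrix()[:,2].round(4),o['eef_pos'].round(4))
E
python3 -c "
from h import *
st()"
```

```text
7.7 [ 0.259  0.195 -0.21   1.17   0.076 -3.142] toolz [-0.023   0.0727 -0.9971] [0.4359 0.1393 0.174 ]
```

Call:
jog_arm([
  {"delta_pos": [0,0.6,0],"yaw": 0,"fingers": 1},
  {"delta_pos": [0,0.6,0],"yaw": 0,"fingers": 1},
  {"delta_pos": [0,0.6,0],"yaw": 0,"fingers": 1},
  {"delta_pos": [0,0.6,0],"yaw": 0,"fingers": 1},
  {"delta_pos": [0,0.6,0],"yaw": 0,"fingers": 1},
  {"delta_pos": [0,0.6,0],"yaw": 0,"fingers": 1},
  {"delta_pos": [0,0.6,0],"yaw": 0,"fingers": 1},
  {"delta_pos": [0,0.6,0],"yaw": 0,"fingers": 1},
])

```text
clock: 8.5
eef_pos: [0.4547, 0.1004, 0.1602]
tool_rot: [0.995, 0.096, -0.005, -0.018]
ft_force: [0.1, -0.7, -0.4]
grip_width: 0.0858
grasp_force: 0.0
```

```bash
python3 -c "
from h import *
st()"
```

```text
8.5 [ 0.194  0.223 -0.21   1.144  0.036 -3.141] toolz [-0.0126  0.0344 -0.9993] [0.4547 0.1004 0.1602]
```

Call:
jog_arm([
  {"delta_pos": [0,0.5,-0.05],"yaw": 0,"fingers": 1},
  {"delta_pos": [0,0.5,-0.05],"yaw": 0,"fingers": 1},
  {"delta_pos": [0,0.5,-0.05],"yaw": 0,"fingers": 1},
  {"delta_pos": [0,0.5,-0.05],"yaw": 0,"fingers": 1},
  {"delta_pos": [0,0.5,-0.05],"yaw": 0,"fingers": 1},
  {"delta_pos": [0,0.5,-0.05],"yaw": 0,"fingers": 1},
  {"delta_pos": [0,0.5,-0.05],"yaw": 0,"fingers": 1},
])

```text
clock: 9.2
eef_pos: [0.4697, 0.0587, 0.1695]
tool_rot: [0.998, 0.063, -0.004, 0.002]
ft_force: [0.3, 0.1, -0.1]
grip_width: 0.0853
grasp_force: 0.0
```

```bash
python3 -c "
from h import *
st()"
```

```text
9.2 [ 0.127  0.232 -0.172  1.174 -0.004 -3.141] toolz [-0.0067 -0.005  -1.    ] [0.4697 0.0587 0.1695]
```

Call:
jog_arm([
  {"delta_pos": [-0.07,-0.41,0],"yaw": 1,"fingers": 1},
  {"delta_pos": [-0.07,-0.41,0],"yaw": 1,"fingers": 1},
  {"delta_pos": [-0.07,-0.41,0],"yaw": 1,"fingers": 1},
  {"delta_pos": [-0.07,-0.41,0],"yaw": 1,"fingers": 1},
  {"delta_pos": [-0.07,-0.41,0],"yaw": 1,"fingers": 1},
  {"delta_pos": [-0.07,-0.41,0],"yaw": 1,"fingers": 1},
])

```text
clock: 9.8
eef_pos: [0.433, 0.1787, 0.1691]
tool_rot: [0.946, -0.325, -0.002, 0.004]
ft_force: [0.5, -0.7, 0.2]
grip_width: 0.0853
grasp_force: 0.0
```

Call:
jog_arm([
  {"delta_pos": [-0.34,-0.24,0.1],"yaw": 1,"fingers": 1},
  {"delta_pos": [-0.34,-0.24,0.1],"yaw": 1,"fingers": 1},
  {"delta_pos": [-0.34,-0.24,0.1],"yaw": 1,"fingers": 1},
  {"delta_pos": [-0.34,-0.24,0.1],"yaw": 1,"fingers": 1},
  {"delta_pos": [-0.34,-0.24,0.1],"yaw": 1,"fingers": 1},
  {"delta_pos": [-0.34,-0.24,0.1],"yaw": 1,"fingers": 1},
])

```text
clock: 10.4
eef_pos: [0.3961, 0.2978, 0.1384]
tool_rot: [0.749, -0.662, -0.001, 0.004]
ft_force: [0.5, 0.7, 0.3]
grip_width: 0.0854
grasp_force: 0.0
```

Call:
jog_arm([
  {"delta_pos": [0,0,0],"yaw": 1,"fingers": 1},
  {"delta_pos": [0,0,0],"yaw": 1,"fingers": 1},
  {"delta_pos": [0,0,0],"yaw": 1,"fingers": 1},
  {"delta_pos": [0,0,0],"yaw": 1,"fingers": 1},
  {"delta_pos": [0,0,0],"yaw": 1,"fingers": 1},
  {"delta_pos": [0,0,0],"yaw": 1,"fingers": 1},
])

```text
clock: 11.0
eef_pos: [0.3965, 0.2973, 0.1387]
tool_rot: [-0.439, 0.899, -0.001, -0.004]
ft_force: [-0.1, -0.1, 0.3]
grip_width: 0.0851
grasp_force: 0.0
```

```bash
python3 -c "
from h import *
st(); plan(.3968,.2978,.10,190.8)"
```

```text
11.0 [ 0.643  0.3   -0.165  1.114 -0.    -0.265] toolz [-0.0068 -0.0052 -1.    ] [0.3965 0.2973 0.1387]
pos [0.3965 0.2973 0.1387] th -127.96 -> delta_pos [-0.0029  0.      0.1289] yaw 0.9164 mm [-0.9  0.  38.7] t 11.0 F [-0.1 -0.1  0.3] w 0.0851 0.0
```

Call:
jog_arm([
  {"delta_pos": [-0.005,0,0.1],"yaw": 0.916,"fingers": 1},
  {"delta_pos": [-0.005,0,0.2],"yaw": 0.916,"fingers": 1},
  {"delta_pos": [-0.005,0,0.2],"yaw": 0.916,"fingers": 1},
  {"delta_pos": [-0.005,0,0.2],"yaw": 0.916,"fingers": 1},
  {"delta_pos": [-0.005,0,0.2],"yaw": 0.916,"fingers": 1},
  {"delta_pos": [-0.005,0,0.3],"yaw": 0.916,"fingers": 1},
  {"delta_pos": [-0.005,0,0.4],"yaw": 0.916,"fingers": 1},
  {"delta_pos": [-0.005,0,0.4],"yaw": 0.916,"fingers": 1},
  {"delta_pos": [-0.005,0,0.4],"yaw": 0.916,"fingers": 1},
])

```text
clock: 11.9
eef_pos: [0.3964, 0.2975, 0.0187]
tool_rot: [-0.096, 0.995, -0.003, -0.004]
ft_force: [0.1, 0.3, 0.5]
grip_width: 0.0853
grasp_force: 0.0
```

Call:
jog_arm([
  {"delta_pos": [0,0,0],"yaw": 0,"fingers": 0},
  {"delta_pos": [0,0,0],"yaw": 0,"fingers": 0},
  {"delta_pos": [0,0,0],"yaw": 0,"fingers": 0},
  {"delta_pos": [0,0,0],"yaw": 0,"fingers": 0},
  {"delta_pos": [0,0,0],"yaw": 0,"fingers": 0},
  {"delta_pos": [0,0,0],"yaw": 0,"fingers": 0},
  {"delta_pos": [0,0,0],"yaw": 0,"fingers": 0},
  {"delta_pos": [0,0,0],"yaw": 0,"fingers": 0},
])

```text
clock: 12.7
eef_pos: [0.3974, 0.298, 0.0194]
tool_rot: [-0.096, 0.995, -0.002, -0.003]
ft_force: [-1.7, -0.3, 5.6]
grip_width: 0.011
grasp_force: 59.8
```

```bash
python3 -c "
from h import *
st(); plan(.3968,.2978,.09,190.8)"
```

```text
12.7 [ 0.644  0.439 -0.318  0.821 -0.     0.452] toolz [-0.0056 -0.0043 -1.    ] [0.3974 0.298  0.0194]
pos [0.3974 0.298  0.0194] th -169.02 -> delta_pos [ 0.0035 -0.0012 -0.2352] yaw 0.0039 mm [  1.1  -0.4 -70.6] t 12.7 F [-1.7 -0.3  5.6] w 0.011 59.80322241783142
```

Gripped: width 11 mm, force 60 N. I'll lift high and carry it over to in front of the slot.

Call:
jog_arm([
  {"delta_pos": [0,0,-0.15],"fingers": 0,"yaw": 0},
  {"delta_pos": [0,0,-0.3],"fingers": 0,"yaw": 0},
  {"delta_pos": [0,0,-0.42],"fingers": 0,"yaw": 0},
  {"delta_pos": [0.01,-0.13,-0.42],"fingers": 0,"yaw": 0},
  {"delta_pos": [0.02,-0.26,-0.42],"fingers": 0,"yaw": 0},
  {"delta_pos": [0.035,-0.39,-0.42],"fingers": 0,"yaw": 0},
  {"delta_pos": [0.05,-0.52,-0.42],"fingers": 0,"yaw": 0},
  {"delta_pos": [0.06,-0.65,-0.42],"fingers": 0,"yaw": 0},
  {"delta_pos": [0.073,-0.79,-0.42],"fingers": 0,"yaw": 0},
  {"delta_pos": [0.073,-0.79,-0.42],"fingers": 0,"yaw": 0},
])

```text
clock: 13.7
eef_pos: [0.4209, 0.0573, 0.1453]
tool_rot: [-0.092, 0.996, -0.003, -0.004]
ft_force: [-0.8, 0.1, -0.9]
grip_width: 0.0108
grasp_force: 59.2
```

Call:
jog_arm([
  {"delta_pos": [0.01,-0.13,0],"fingers": 0,"yaw": 0.13},
  {"delta_pos": [0.02,-0.26,0],"fingers": 0,"yaw": 0.13},
  {"delta_pos": [0.035,-0.39,0],"fingers": 0,"yaw": 0.13},
  {"delta_pos": [0.05,-0.52,0],"fingers": 0,"yaw": 0.13},
  {"delta_pos": [0.06,-0.65,0],"fingers": 0,"yaw": 0.13},
  {"delta_pos": [0.073,-0.75,0],"fingers": 0,"yaw": 0.13},
  {"delta_pos": [0.073,-0.79,0],"fingers": 0,"yaw": 0.13},
  {"delta_pos": [0.073,-0.79,0],"fingers": 0,"yaw": 0.13},
])

```text
clock: 14.5
eef_pos: [0.4451, -0.1759, 0.1464]
tool_rot: [-0.044, 0.999, -0.002, -0.004]
ft_force: [-0.6, 0.7, -0.5]
grip_width: 0.0107
grasp_force: 59.3
```

```bash
python3 - <<'E'
from h import *
st(); plan(.4446,-.1736,.0375,185.07)
c=cam('wrist'); save(c,'w3.png',s=1.5); np.savez('w3.npz',**{k:c[k] for k in c})
P=cloud(c).reshape(-1,3)
q=P[abs(P[:,2]-.062)<.004]; q=q[(abs(q[:,0]-.64)<.1)&(abs(q[:,1]+.08)<.14)]; print(len(q),cv2.minAreaRect((q[:,:2]*1000).astype(np.float32)))
E
```

```text
14.5 [-0.372  0.259 -0.2    1.117 -0.007 -0.459] toolz [-0.0072 -0.0045 -1.    ] [ 0.4451 -0.1759  0.1464]
pos [ 0.4451 -0.1759  0.1464] th -174.99 -> delta_pos [-0.0016  0.0093  0.3629] yaw -0.0014 mm [ -0.5   2.8 108.9] t 14.5 F [-0.6  0.7 -0.5] w 0.0107 59.29896533489227
390 ((597.861328125, -25.789749145507812), (91.61603546142578, 110.18289184570312), 49.1866569519043)
```

View pics/w3.png

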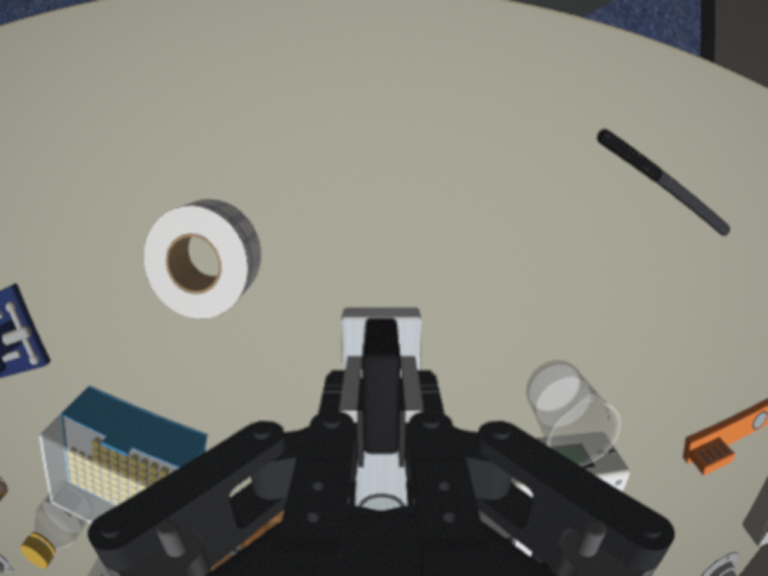

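The slide is held squarely by its handle; the tail is at (381,315). I'll lower it in front of the slot and check with the top camera.

Call:
jog_arm([
  {"delta_pos": [-0.002,0.009,0.16],"fingers": 0,"yaw": 0},
  {"delta_pos": [-0.002,0.009,0.3],"fingers": 0,"yaw": 0},
  {"delta_pos": [-0.002,0.009,0.363],"fingers": 0,"yaw": 0},
  {"delta_pos": [-0.002,0.009,0.363],"fingers": 0,"yaw": 0},
  {"delta_pos": [-0.002,0.009,0.363],"fingers": 0,"yaw": 0},
])

```text
clock: 15.05
eef_pos: [0.4449, -0.1718, 0.0383]
tool_rot: [-0.046, 0.999, -0.002, -0.004]
ft_force: [0.5, -0.2, -0.9]
grip_width: 0.0107
grasp_force: 59.2
```

```bash
python3 - <<'E'
from h import *
st(); plan(.4446,-.1736,.0375,185.07)
t=cam('top'); s=cam('scene')
im=np.hstack([cv2.resize(c['image'][b:e,a:d][:,:,::-1],(390,500),interpolation=cv2.INTER_CUBIC) for c,(a,b,d,e) in((t,(270,110,340,200)),(s,(210,150,330,304)))]); cv2.imwrite('pics/pre.png',im)
P=cloud(t)
# slide bar top pixels by height
z=P[...,2]; m=(abs(z-.030)<.006); m&=(P[...,0]>.43)&(P[...,0]<.575)&(abs(P[...,1]+.168)<.03)
v,u=np.where(m); p=onz(t,np.c_[u,v],.0305); print(len(p),cv2.minAreaRect((p[:,:2]*1000).astype(np.float32)))
Rm=np.array([[.9961,-.0884],[.0884,.9961]])
for x in np.arange(.46,.56,.01):
    r=p[abs(p[:,0]-x)<.005]
    if len(r): q=(r[:,:2]-[.6417,-.0758])@Rm; print(q[:,0].mean().round(4),q[:,1].min().round(4),q[:,1].max().round(4))
Ps=cloud(s); m=(abs(Ps[...,1]+.165)<.012)&(Ps[...,0]>.47)&(Ps[...,0]<.58)&(Ps[...,2]>.015)&(Ps[...,2]<.05)
q=Ps[m]; print('bar z scene',len(q),np.polyfit(q[:,0]-.52,q[:,2],1),np.percentile(q[:,2],[10,50,90]) if len(q) else '')
E
```

```text
15.05 [-0.364  0.379 -0.353  0.843 -0.007 -0.456] toolz [-0.007  -0.0046 -1.    ] [ 0.4449 -0.1718  0.0383]
pos [ 0.4449 -0.1718  0.0383] th -174.76 -> delta_pos [ 0.0015 -0.0058  0.0028] yaw 0.0038 mm [ 0.4 -1.7  0.8] t 15.05 F [ 0.5 -0.2 -0.9] w 0.0107 59.248151779174805
283 ((504.7953796386719, -167.2322235107422), (94.97831726074219, 30.62933349609375), 5.6492695808410645)
-0.187 -0.0683 -0.0644
-0.1774 -0.0751 -0.0658
-0.1681 -0.0938 -0.0639
-0.159 -0.0941 -0.065
-0.1495 -0.0934 -0.0638
-0.1395 -0.0941 -0.0645
-0.1291 -0.0926 -0.0637
-0.1191 -0.094 -0.0641
-0.1086 -0.0922 -0.0633
-0.1006 -0.0932 -0.0636
bar z scene 142 [0.03872403 0.0319274 ] [0.02909911 0.0319665  0.03409821]
```

View pics/pre.png

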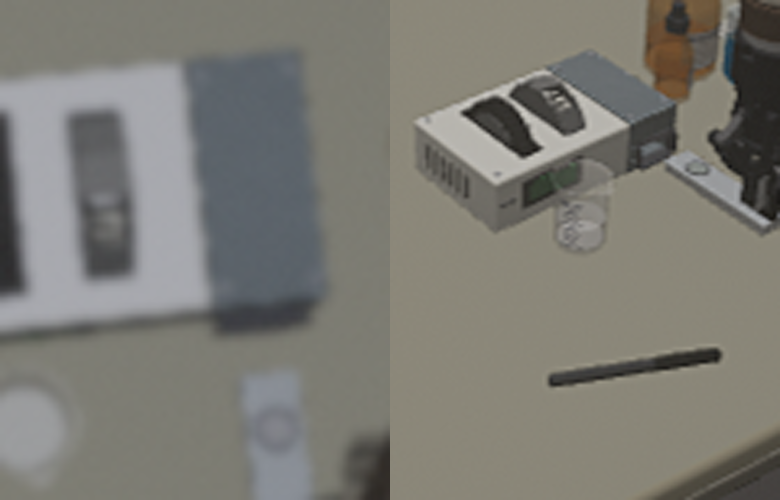

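The bar is about 1.3 mm off laterally, level in height, and points at the dark lips at (263,315). I'll correct that and push in gently.

Call:
jog_arm([
  {"delta_pos": [0,-0.005,0.003],"fingers": 0,"yaw": 0.01},
  {"delta_pos": [-0.05,-0.005,0.003],"fingers": 0,"yaw": 0.01},
  {"delta_pos": [-0.08,-0.005,0.003],"fingers": 0,"yaw": 0.01},
  {"delta_pos": [-0.11,-0.005,0.003],"fingers": 0,"yaw": 0.01},
  {"delta_pos": [-0.14,-0.005,0.003],"fingers": 0,"yaw": 0.01},
  {"delta_pos": [-0.17,-0.005,0.003],"fingers": 0,"yaw": 0.01},
  {"delta_pos": [-0.2,-0.005,0.003],"fingers": 0,"yaw": 0.01},
  {"delta_pos": [-0.2,-0.005,0.003],"fingers": 0,"yaw": 0.01},
])

```text
clock: 15.95
eef_pos: [0.5065, -0.1686, 0.0366]
tool_rot: [-0.042, 0.999, -0.002, -0.002]
ft_force: [1.2, 3.8, -1.0]
grip_width: 0.011
grasp_force: 59.3
```

```bash
python3 - <<'E'
from h import *
st(); plan(.5442,-.1648,.0375,185.07); print(bot.get_obs()['ft_torque'].round(2))
E
```

```text
15.95 [-0.318  0.473 -0.203  0.898 -0.005 -0.401] toolz [-0.0045 -0.004  -1.    ] [ 0.5065 -0.1686  0.0366]
pos [ 0.5065 -0.1686  0.0366] th -175.24 -> delta_pos [-0.1262  0.0021 -0.0037] yaw -0.0068 mm [-37.9   0.6  -1.1] t 15.95 F [ 1.2  3.8 -1. ] w 0.011 59.254018664360046
[ 0.86 -0.24  0.26]
```

Call:
jog_arm([
  {"delta_pos": [-0.03,0,0],"fingers": 0,"yaw": 0},
  {"delta_pos": [-0.06,0,0],"fingers": 0,"yaw": 0},
  {"delta_pos": [-0.09,0.001,0],"fingers": 0,"yaw": 0},
  {"delta_pos": [-0.11,0.001,0],"fingers": 0,"yaw": 0},
  {"delta_pos": [-0.12,0.001,0],"fingers": 0,"yaw": 0},
  {"delta_pos": [-0.125,0.001,0],"fingers": 0,"yaw": 0},
  {"delta_pos": [-0.125,0.001,0],"fingers": 0,"yaw": 0},
])

```text
clock: 16.65
eef_pos: [0.542, -0.1652, 0.036]
tool_rot: [-0.041, 0.999, -0.002, -0.004]
ft_force: [-2.7, 4.6, -2.5]
grip_width: 0.0109
grasp_force: 59.2
```

```bash
python3 - <<'E'
from h import *
st(); plan(.5442,-.1648,.0375,185.07); print(bot.get_obs()['ft_torque'].round(2))
E
```

```text
16.65 [-0.293  0.529 -0.105  0.942 -0.006 -0.375] toolz [-0.0074 -0.0038 -1.    ] [ 0.542  -0.1652  0.036 ]
pos [ 0.542  -0.1652  0.036 ] th -175.3 -> delta_pos [-0.0075  0.0008 -0.0049] yaw -0.0083 mm [-2.2  0.2 -1.5] t 16.65 F [-2.7  4.6 -2.5] w 0.0109 59.21831488609314
[1.06 0.5  0.22]
```

Almost there. I'll continue in 1 mm steps until I feel the stop.

Call:
jog_arm([
  {"delta_pos": [-0.005,0,0],"fingers": 0,"yaw": 0},
  {"delta_pos": [-0.009,0,0],"fingers": 0,"yaw": 0},
  {"delta_pos": [-0.013,0,0],"fingers": 0,"yaw": 0},
  {"delta_pos": [-0.013,0,0],"fingers": 0,"yaw": 0},
])

```text
clock: 17.05
eef_pos: [0.5455, -0.1649, 0.036]
tool_rot: [-0.041, 0.999, -0.002, -0.004]
ft_force: [-2.1, 4.6, -0.9]
grip_width: 0.0106
grasp_force: 59.3
```

Call:
jog_arm([
  {"delta_pos": [-0.004,0,0],"fingers": 0,"yaw": 0},
  {"delta_pos": [-0.007,0,0],"fingers": 0,"yaw": 0},
  {"delta_pos": [-0.007,0,0],"fingers": 0,"yaw": 0},
])

```text
clock: 17.35
eef_pos: [0.5475, -0.1647, 0.036]
tool_rot: [-0.041, 0.999, -0.002, -0.004]
ft_force: [-2.5, 5.1, -1.8]
grip_width: 0.011
grasp_force: 59.4
```

Call:
jog_arm([
  {"delta_pos": [-0.004,0,0],"fingers": 0,"yaw": 0},
  {"delta_pos": [-0.008,0,0],"fingers": 0,"yaw": 0},
  {"delta_pos": [-0.008,0,0],"fingers": 0,"yaw": 0},
])

```text
clock: 17.65
eef_pos: [0.5476, -0.1647, 0.0359]
tool_rot: [-0.041, 0.999, -0.002, -0.006]
ft_force: [-8.0, 4.1, 2.8]
grip_width: 0.0107
grasp_force: 60.0
```

Call:
jog_arm([
  {"delta_pos": [-0.004,0,0],"fingers": 0,"yaw": 0},
  {"delta_pos": [-0.008,0,0],"fingers": 0,"yaw": 0},
  {"delta_pos": [-0.008,0,0],"fingers": 0,"yaw": 0},
])

```text
clock: 17.95
eef_pos: [0.5476, -0.1646, 0.0358]
tool_rot: [-0.04, 0.999, -0.002, -0.009]
ft_force: [-14.3, 2.7, 7.2]
grip_width: 0.0109
grasp_force: 60.6
```

The stop is reached: no more motion and the force has risen to 14 N. Releasing and lifting off.

Call:
jog_arm([
  {"delta_pos": [0,0,0],"fingers": 0.6,"yaw": 0},
  {"delta_pos": [0,0,0],"fingers": 0.6,"yaw": 0},
  {"delta_pos": [0,0,0],"fingers": 0.6,"yaw": 0},
  {"delta_pos": [0,0,0],"fingers": 0.6,"yaw": 0},
  {"delta_pos": [0.016,0,-0.1],"fingers": 0.6,"yaw": 0},
  {"delta_pos": [0.016,0,-0.25],"fingers": 0.6,"yaw": 0},
  {"delta_pos": [0.016,0,-0.4],"fingers": 0.6,"yaw": 0},
  {"delta_pos": [0.016,0,-0.4],"fingers": 0.6,"yaw": 0},
])

```text
clock: 18.75
eef_pos: [0.5537, -0.1664, 0.1642]
tool_rot: [-0.041, 0.999, -0.005, 0.004]
ft_force: [1.8, -0.6, 0.7]
grip_width: 0.0511
grasp_force: 0.0
```

```bash
python3 - <<'E'
from h import *
st(); t=cam('top'); s=cam('scene')
P=cloud(t); z=P[...,2]; im=t['image']
m=(im.max(2)<75)&(P[...,0]>.50)&(P[...,0]<.60)&(abs(P[...,1]+.165)<.03)&(abs(z-.058)<.006)
v,u=np.where(m); p=onz(t,np.c_[u,v],.058); print(len(p)); 
if len(p)>3: print(cv2.minAreaRect((p[:,:2]*1000).astype(np.float32)))
i=np.hstack([cv2.resize(c['image'][b:e,a:d][:,:,::-1],(390,500),interpolation=cv2.INTER_CUBIC) for c,(a,b,d,e) in((t,(270,110,340,200)),(s,(210,150,300,265)))]); cv2.imwrite('pics/post.png',i)
plan(.60,-.03,.17,185)
E
```

```text
18.75 [-0.288  0.422  0.085  1.224 -0.007 -0.37 ] toolz [ 0.0079 -0.0098 -0.9999] [ 0.5537 -0.1664  0.1642]
35
((562.5478515625, -156.1875457763672), (22.727005004882812, 71.52667999267578), 88.16507720947266)
pos [ 0.5502 -0.1653  0.1583] th -175.33 -> delta_pos [-0.202   0.4359 -0.0424] yaw -0.0073 mm [-60.6 130.8 -12.7] t 18.85 F [-1.1  0.3 -1.6] w 0.0515 0.0
```

View pics/post.png

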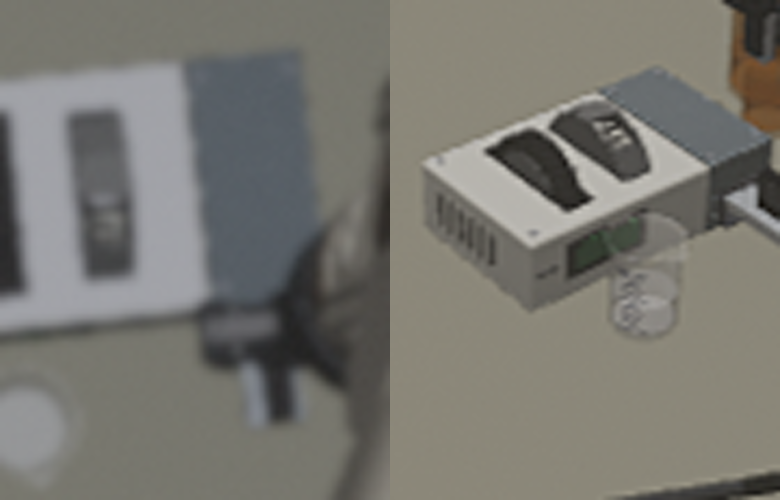

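The slide sits in the slot, with its tail at left crop (275,425), and the beaker hasn't moved. Now I'll bring the wrist camera over the window to read the digit.

Call:
jog_arm([
  {"delta_pos": [-0.1,0.08,-0.04],"fingers": 0,"yaw": 0},
  {"delta_pos": [-0.2,0.15,-0.04],"fingers": 0,"yaw": 0},
  {"delta_pos": [-0.3,0.22,-0.04],"fingers": 0,"yaw": 0},
  {"delta_pos": [-0.39,0.286,-0.04],"fingers": 0,"yaw": 0},
  {"delta_pos": [-0.39,0.286,-0.04],"fingers": 0,"yaw": 0},
  {"delta_pos": [-0.39,0.286,-0.04],"fingers": 0,"yaw": 0},
])

```text
clock: 19.45
eef_pos: [0.6576, -0.069, 0.1645]
tool_rot: [-0.042, 0.999, -0.002, -0.005]
ft_force: [-0.7, -0.7, -0.1]
grip_width: -0.0
grasp_force: 0.0
```

```bash
cat >> h.py <<'E'
O=np.array([.6417,-.0758,0]); a=np.radians(5.07); RP=np.array([[np.cos(a),-np.sin(a),0],[np.sin(a),np.cos(a),0],[0,0,1]])
def toimg(c,P):  # photometer frame -> pixel (wrist fisheye)
    X=(RP@np.atleast_2d(P).T).T+O; q=X@c['R'].T+c['t']; r=np.hypot(q[:,0],q[:,1])
    k=np.arctan2(r,q[:,2])/r if c['n']=='wrist' else 1/q[:,2]
    return np.c_[c['cx']+c['fx']*q[:,0]*k, c['cy']+c['fy']*q[:,1]*k]
def rectify(c,s=10): # window surface unrolled: rows = drum angle from vertical (-15..65 deg fwd... ), cols y +14..-14 mm, radius 45
    A=np.radians(np.linspace(-20,70,600)); Y=np.linspace(.016,-.016,400)
    g=np.array([[(-.045*np.sin(t),y,.047+.045*np.cos(t)) for y in Y] for t in A]).reshape(-1,3)
    m=toimg(c,g).astype(np.float32).reshape(600,400,2)
    return cv2.remap(c['image'],m[...,0],m[...,1],cv2.INTER_CUBIC)
E
python3 - <<'E'
from h import *
st(); c=cam('wrist'); np.savez('w4.npz',**{k:c[k] for k in c})
print(toimg(c,[[-.02,0,.09]]))
u,v=toimg(c,[[-.02,0,.09]])[0].astype(int); 
a=c['image'][max(0,v-45):v+45,u-60:u+60][:,:,::-1]; 
i=np.hstack([cv2.resize(a,(400,int(400*a.shape[0]/a.shape[1])))[:300].copy() if 0 else cv2.resize(a,(400,300)),cv2.resize(rectify(c),(200,300))[:,:,::-1]]); cv2.imwrite('pics/dig.png',i)
E
```

```text
19.45 [-0.102  0.607  0.39   1.364 -0.006 -0.185] toolz [-0.0107 -0.0053 -0.9999] [ 0.6576 -0.069   0.1645]
[[246.91345818 157.73629978]]
```

View pics/dig.png

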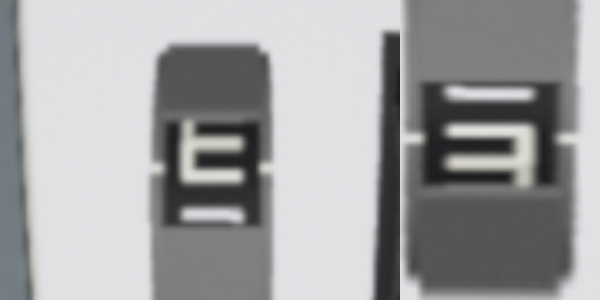

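Seen from the robot's side (right panel), the window shows a 3 a little below the centre marks and the foot of a 2 above. The wheel stands at about 2.76, so it needs about 2.24 digits, which is 1.41 rad or about 63 mm at the edge, rolling the top to the back. I'll go above the wheel's front part.

```bash
python3 -c "
from h import *
plan(.6086,-.0230,.105,185.07)"
```

```text
pos [ 0.6572 -0.0698  0.1651] th -175.31 -> delta_pos [0.1466 0.1696 0.2013] yaw -0.0086 mm [44.  50.9 60.4] t 19.5 F [-1.1  0.2 -1.5] w -0.0002 0.0
```

Call:
jog_arm([
  {"delta_pos": [0.08,0.09,0],"fingers": 0,"yaw": -0.009},
  {"delta_pos": [0.147,0.17,0],"fingers": 0,"yaw": -0.009},
  {"delta_pos": [0.147,0.17,0.08],"fingers": 0,"yaw": -0.009},
  {"delta_pos": [0.147,0.17,0.17],"fingers": 0,"yaw": -0.009},
  {"delta_pos": [0.147,0.17,0.201],"fingers": 0,"yaw": -0.009},
  {"delta_pos": [0.147,0.17,0.201],"fingers": 0,"yaw": -0.009},
])

```text
clock: 20.1
eef_pos: [0.6077, -0.0237, 0.1052]
tool_rot: [-0.044, 0.999, -0.002, -0.006]
ft_force: [-0.3, -1.0, 0.3]
grip_width: -0.0002
grasp_force: 0.0
```

```bash
python3 -c "
from h import *
st();plan(.6086,-.0230,.090,185.07)"
```

```text
20.1 [-0.036  0.538  0.113  1.156 -0.006 -0.123] toolz [-0.0111 -0.0052 -0.9999] [ 0.6077 -0.0237  0.1052]
pos [ 0.6077 -0.0237  0.1052] th -175.0 -> delta_pos [-0.0037  0.0023  0.0506] yaw -0.0016 mm [-1.1  0.7 15.2] t 20.1 F [-0.3 -1.   0.3] w -0.0002 0.0
```

Call:
jog_arm([
  {"delta_pos": [0,0.002,0.043],"fingers": 0,"yaw": 0},
  {"delta_pos": [-0.017,0.002,0.06],"fingers": 0,"yaw": 0},
  {"delta_pos": [-0.043,0.002,0.06],"fingers": 0,"yaw": 0},
  {"delta_pos": [-0.06,0.002,0.06],"fingers": 0,"yaw": 0},
])

```text
clock: 20.5
eef_pos: [0.6287, -0.021, 0.0916]
tool_rot: [-0.044, 0.999, -0.003, -0.002]
ft_force: [-2.9, -0.1, 11.3]
grip_width: 0.0003
grasp_force: 5.8
```

Contact is good: 11 N pressing, 2.9 N drag. Continuing the stroke.

Call:
jog_arm([
  {"delta_pos": [-0.033,0,0],"fingers": 0,"yaw": 0},
  {"delta_pos": [-0.066,0,0],"fingers": 0,"yaw": 0},
  {"delta_pos": [-0.09,0,0.001],"fingers": 0,"yaw": 0},
  {"delta_pos": [-0.11,0,0.004],"fingers": 0,"yaw": 0},
  {"delta_pos": [-0.127,0,0.007],"fingers": 0,"yaw": 0},
  {"delta_pos": [-0.127,0,0.007],"fingers": 0,"yaw": 0},
])

```text
clock: 21.1
eef_pos: [0.6675, -0.0174, 0.0871]
tool_rot: [-0.044, 0.999, -0.003, -0.002]
ft_force: [3.0, -0.8, 4.2]
grip_width: 0.0002
grasp_force: 2.3
```

Call:
jog_arm([
  {"delta_pos": [0,0,-0.08],"fingers": 0,"yaw": 0},
  {"delta_pos": [0,0.0,-0.26],"fingers": 0,"yaw": 0},
  {"delta_pos": [0.0,-0.17,-0.26],"fingers": 0,"yaw": 0},
  {"delta_pos": [0.0,-0.17,-0.26],"fingers": 0,"yaw": 0},
])

```text
clock: 21.5
eef_pos: [0.6719, -0.0724, 0.1667]
tool_rot: [-0.042, 0.999, -0.004, -0.001]
ft_force: [0.6, -0.7, -1.1]
grip_width: -0.0
grasp_force: 0.0
```

```bash
python3 - <<'E'
from h import *
st(); c=cam('wrist'); np.savez('w5.npz',**{k:c[k] for k in c})
i=cv2.resize(rectify(c),(200,300))[:,:,::-1]
o=np.load('w4.npz'); o={k:o[k] for k in o}; o['n']='wrist'
j=cv2.resize(rectify(o),(200,300))[:,:,::-1]
cv2.imwrite('pics/dig2.png',np.hstack([j,i,cv2.resize(c['image'][:300,60:460][:,:,::-1],(400,300))]))
E
```

```text
21.5 [-0.104  0.63   0.436  1.378 -0.008 -0.188] toolz [-0.0023 -0.0078 -1.    ] [ 0.6719 -0.0724  0.1667]
```

View pics/dig2.png

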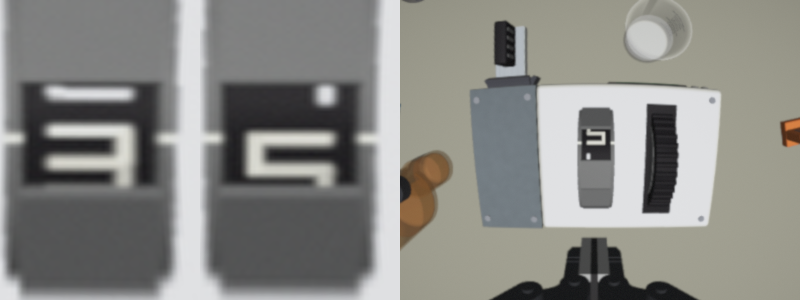

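Now it's a 5, below the centre marks at about 4.62, with the foot of the 4 above it. The slide handle is visible at (512,45) and everything is standing. It needs about 10.5 mm more at the edge.

```bash
python3 -c "
from h import *
plan(.6305,-.021,.100,185.07)"
```

```text
pos [ 0.6708 -0.0704  0.165 ] th -175.14 -> delta_pos [0.1186 0.1766 0.2164] yaw -0.0047 mm [35.6 53.  64.9] t 21.55 F [ 1.1 -0.1 -0.5] w -0.0001 0.0
```

Call:
jog_arm([
  {"delta_pos": [0.06,0.1,0],"fingers": 0,"yaw": 0},
  {"delta_pos": [0.119,0.177,0.05],"fingers": 0,"yaw": 0},
  {"delta_pos": [0.119,0.177,0.15],"fingers": 0,"yaw": 0},
  {"delta_pos": [0.119,0.177,0.216],"fingers": 0,"yaw": 0},
  {"delta_pos": [0.119,0.177,0.235],"fingers": 0,"yaw": 0},
  {"delta_pos": [0.119,0.177,0.26],"fingers": 0,"yaw": 0},
  {"delta_pos": [0.119,0.177,0.26],"fingers": 0,"yaw": 0},
])

```text
clock: 22.25
eef_pos: [0.6328, -0.0164, 0.0917]
tool_rot: [-0.045, 0.999, -0.001, 0.001]
ft_force: [-2.5, 2.2, 17.2]
grip_width: -0.0001
grasp_force: 9.0
```

Call:
jog_arm([
  {"delta_pos": [-0.013,0,0],"fingers": 0,"yaw": 0},
  {"delta_pos": [-0.026,0,0],"fingers": 0,"yaw": 0},
  {"delta_pos": [-0.038,0,0],"fingers": 0,"yaw": 0},
  {"delta_pos": [-0.038,0,0],"fingers": 0,"yaw": 0},
  {"delta_pos": [-0.038,0,-0.04],"fingers": 0,"yaw": 0},
  {"delta_pos": [-0.038,0,-0.16],"fingers": 0,"yaw": 0},
  {"delta_pos": [0.12,-0.17,-0.2],"fingers": 0,"yaw": 0},
  {"delta_pos": [0.12,-0.17,-0.2],"fingers": 0,"yaw": 0},
  {"delta_pos": [0.12,-0.17,-0.2],"fingers": 0,"yaw": 0},
])

```text
clock: 23.15
eef_pos: [0.5971, -0.0742, 0.1478]
tool_rot: [-0.043, 0.999, -0.003, -0.004]
ft_force: [-0.3, 0.6, -0.3]
grip_width: 0.0003
grasp_force: 0.0
```

```bash
python3 - <<'E'
from h import *
st(); c=cam('wrist'); np.savez('w6.npz',**{k:c[k] for k in c})
C=RP.T@(-c['R'].T@c['t']-O); print('cam in photometer frame',C.round(3),'view angle',np.degrees(np.arctan2(-.02-C[0],C[2]-.088)))
i=cv2.resize(rectify(c),(267,400))[:,:,::-1]
im=c['image'][:,60:460][:,:,::-1]
t=cam('top')
cv2.imwrite('pics/dig3.png',np.hstack([i,cv2.resize(t['image'][110:200,260:340][:,:,::-1],(356,400),interpolation=cv2.INTER_CUBIC)]))
P=cloud(c).reshape(-1,3); Q=(P-O)@RP
h=Q[(abs(Q[:,1]+.08)<.012)&(Q[:,0]<-.07)&(Q[:,0]>-.15)&(Q[:,2]>.05)&(Q[:,2]<.066)]
print('handle x range',len(h),np.percentile(h[:,0],[1,99]),np.percentile(h[:,1],[1,50,99]),np.median(h[:,2]))
E
```

```text
23.15 [-0.12   0.491  0.152  1.238 -0.006 -0.206] toolz [-0.0075 -0.0053 -1.    ] [ 0.5971 -0.0742  0.1478]
cam in photometer frame [-0.127  0.006  0.29 ] view angle 27.868833187754145
handle x range 745 [-0.12153226 -0.08251373] [-0.08513521 -0.07815029 -0.07319339] 0.05741537241786848
```

View pics/dig3.png

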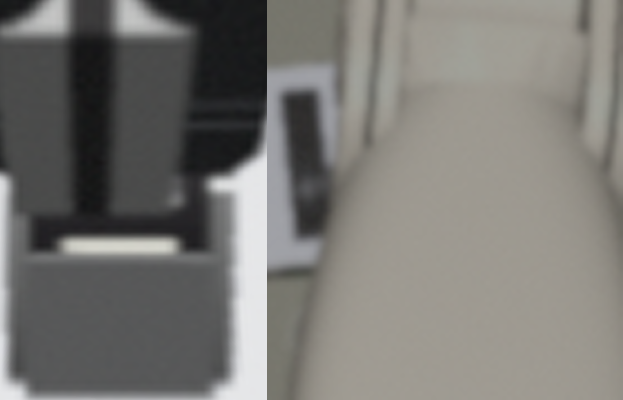

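The gripper hides most of the window here, and only the 5's lower bar shows at (120,245). The handle's ends, at -121.5 and -82.5 mm, agree with a home slide once the 3 mm frame offset found at the stop is allowed for. All my views are used, so I'll move to a clearer viewpoint and read the bars numerically.

Call:
jog_arm([
  {"delta_pos": [-0.08,0,-0.058],"fingers": 0,"yaw": 0},
  {"delta_pos": [-0.16,0,-0.058],"fingers": 0,"yaw": 0},
  {"delta_pos": [-0.16,0,-0.058],"fingers": 0,"yaw": 0},
])

```text
clock: 23.55
eef_pos: [0.6495, -0.0662, 0.163]
tool_rot: [-0.045, 0.999, -0.002, -0.003]
ft_force: [-0.1, 0.2, -0.2]
grip_width: 0.0002
grasp_force: 0.0
```

```bash
cat > read.py <<'E'
from h import *
import h
from scipy.signal import find_peaks
h.O=np.array([.6447,-.0755,0])
def strip(c,r):
    A=np.radians(np.arange(-20,70,.25)); Y=np.linspace(.016,-.016,65)
    g=np.array([[(-r*np.sin(t),y,.047+r*np.cos(t)) for y in Y] for t in A]).reshape(-1,3)
    m=toimg(c,g).astype(np.float32).reshape(len(A),65,2)
    return np.degrees(A),Y,cv2.cvtColor(cv2.remap(c['image'],m[...,0],m[...,1],cv2.INTER_LINEAR),cv2.COLOR_RGB2GRAY)
def rd(c,nm):
    C=h.RP.T@(-c['R'].T@c['t']-h.O); print(nm,'view',np.degrees(np.arctan2(-.02-C[0],C[2]-.088)).round(1))
    A,Y,g=strip(c,.046); 
    for n,sl in(('markL',slice(2,7)),('markR',slice(58,63))):
        q=g[:,sl].mean(1); k=(A>5)&(A<45); pk,_=find_peaks(q[k],prominence=15); print(n,A[k][pk],q[k][pk].round())
    A,Y,g=strip(c,.0386)
    for n,sl in(('mid',slice(26,39)),('left',slice(12,20)),('right',slice(45,53))):
        q=g[:,sl].mean(1); k=(A>-5)&(A<60); pk,pr=find_peaks(q[k],prominence=20,width=1); print(n,A[k][pk],q[k][pk].round(),'w',(pr['widths']*.25).round(1))
    print('ascii'); 
    for row,a in zip(g[40:300:8,6:60:2],A[40:300:8]): print('%5.1f '%a,''.join('#' if v>140 else '+' if v>90 else '.' for v in row))
E
python3 - <<'E'
from read import *
st()
o=np.load('w5.npz'); o={k:o[k] for k in o}; o['n']='wrist'; rd(o,'old')
c=cam('wrist'); np.savez('w7.npz',**{k:c[k] for k in c}); rd(c,'new')
E
```

```text
23.55 [-0.099  0.585  0.348  1.339 -0.005 -0.19 ] toolz [-0.0054 -0.0045 -1.    ] [ 0.6495 -0.0662  0.163 ]
old view 9.3
markL [25.25] [207.]
markR [] []
mid [28.5  40.25 49.25] [216. 201. 110.] w [5.5 5.1 4.4]
left [39.   39.5  49.25] [151. 151. 109.] w [16.9 16.9  4.2]
right [28.   28.5  49.25] [ 77.  77. 108.] w [4.  4.  4.4]
ascii
-10.0  ++++++++++++++++++++++++++#
 -8.0  ++++++++++++++++++++++++++#
 -6.0  ++++++++++++++++++++++++++#
 -4.0  ++++++++++++++++++++++++++#
 -2.0  ++++++++++++++++++++++++++#
  0.0  ++++++++++++++++++++++++++#
  2.0  ++++++++++++++++++++++++++#
  4.0  ++++++++++++++++++++++++++#
  6.0  ++++++++++++++++++++++++++#
  8.0  ++.............++++++.++++#
 10.0  +...............###+...+++#
 12.0  +...............###+...+++#
 14.0  +...............###+...+++#
 16.0  +...............+++....+++#
 18.0  +......................+++#
 20.0  +......................+++#
 22.0  .......................+++#
 24.0  .......................+++#
 26.0  +....+############+....+###
 28.0  #...+##############+...####
 30.0  +...+##############+...+###
 32.0  ....+###+............
[... 1043 characters left out ...]

 16.0  +...+##############+....++#
 18.0  +...+###############....++#
 20.0  +...............####....++#
 22.0  +...............####....++#
 24.0  +...............####...++##
 26.0  #+...+##############...+###
 28.0  #+..+##############+...+###
 30.0  +....+#############+...++##
 32.0  +.......................++#
 34.0  +.......................++#
 36.0  ........................++#
 38.0  ......+++++++++.........++#
 40.0  +....##############.....++#
 42.0  +...+##############+....++#
 44.0  +...+#############+.....++#
 46.0  ++++++++++++++++++++...+++#
 48.0  ++++++++++++++++++++++++++#
 50.0  ++++++++++++++++++++++++++#
 52.0  ........................++#
 54.0  ........................++#
```

Read numerically, the 5's middle bar is at 16.5° against the mark at 25.25°. It has rolled about 8.5° too far, so I'll roll it back about 6.7 mm, this time landing after settling.

```bash
python3 -c "
from h import *
plan(.6425,-.021,.105,185.07)"
```

```text
pos [ 0.6477 -0.0664  0.1625] th -174.82 -> delta_pos [0.0021 0.153  0.1912] yaw 0.0025 mm [ 0.6 45.9 57.4] t 23.6 F [-0.5  1.   0.1] w 0.0002 0.0
```

Call:
jog_arm([
  {"delta_pos": [0.002,0.1,0],"fingers": 0,"yaw": 0},
  {"delta_pos": [0.002,0.153,0.05],"fingers": 0,"yaw": 0},
  {"delta_pos": [0.002,0.153,0.15],"fingers": 0,"yaw": 0},
  {"delta_pos": [0.002,0.153,0.19],"fingers": 0,"yaw": 0},
  {"delta_pos": [0.002,0.153,0.19],"fingers": 0,"yaw": 0},
  {"delta_pos": [0.002,0.153,0.19],"fingers": 0,"yaw": 0},
])

```text
clock: 24.2
eef_pos: [0.6416, -0.0225, 0.1071]
tool_rot: [-0.044, 0.999, -0.002, -0.004]
ft_force: [-0.2, 0.3, 0.2]
grip_width: 0.0004
grasp_force: 0.0
```

Call:
jog_arm([
  {"delta_pos": [0,0,0.03],"fingers": 0,"yaw": 0},
  {"delta_pos": [0,0,0.045],"fingers": 0,"yaw": 0},
  {"delta_pos": [0,0,0.058],"fingers": 0,"yaw": 0},
  {"delta_pos": [0,0,0.058],"fingers": 0,"yaw": 0},
  {"delta_pos": [0,0,0.058],"fingers": 0,"yaw": 0},
])

```text
clock: 24.7
eef_pos: [0.6433, -0.0227, 0.092]
tool_rot: [-0.044, 0.999, -0.003, -0.001]
ft_force: [-1.0, 0.0, 6.8]
grip_width: -0.0
grasp_force: 3.3
```

Call:
jog_arm([
  {"delta_pos": [0.009,0,0],"fingers": 0,"yaw": 0},
  {"delta_pos": [0.018,0,0],"fingers": 0,"yaw": 0},
  {"delta_pos": [0.027,0,0],"fingers": 0,"yaw": 0},
  {"delta_pos": [0.027,0,0],"fingers": 0,"yaw": 0},
  {"delta_pos": [0.027,0,0],"fingers": 0,"yaw": 0},
])

```text
clock: 25.2
eef_pos: [0.6355, -0.0233, 0.092]
tool_rot: [-0.044, 0.999, -0.003, -0.001]
ft_force: [0.7, 0.1, 6.1]
grip_width: 0.0001
grasp_force: 3.2
```

Call:
jog_arm([
  {"delta_pos": [0,0,-0.03],"fingers": 0,"yaw": 0},
  {"delta_pos": [0,0,-0.16],"fingers": 0,"yaw": 0},
  {"delta_pos": [-0.03,-0.15,-0.25],"fingers": 0,"yaw": 0},
  {"delta_pos": [-0.03,-0.15,-0.25],"fingers": 0,"yaw": 0},
  {"delta_pos": [-0.03,-0.15,-0.25],"fingers": 0,"yaw": 0},
])

```text
clock: 25.7
eef_pos: [0.6476, -0.0681, 0.1659]
tool_rot: [-0.043, 0.999, -0.003, -0.002]
ft_force: [0.7, 0.8, -0.9]
grip_width: -0.0002
grasp_force: 0.0
```

```bash
python3 - <<'E' | head -8
from read import *
st()
c=cam('wrist'); np.savez('w8.npz',**{k:c[k] for k in c}); rd(c,'new')
E
```

```text
25.7 [-0.102  0.579  0.346  1.342 -0.006 -0.189] toolz [-0.0046 -0.0052 -1.    ] [ 0.6476 -0.0681  0.1659]
new view 15.2
markL [24.75] [209.]
markR [] []
mid [12.5  25.25 36.5  47.5 ] [217. 221. 204. 106.] w [4.6 5.1 5.3 3.5]
left [13.75 14.75 36.5  47.5 ] [160. 160. 140. 106.] w [16.6 16.6  5.4  3.5]
right [26.75 47.5 ] [ 78. 106.] w [4.3 3.5]
ascii
```

The 5's bars are at 12.5°, 25.25° and 36.5°, centred on the mark at 24.75°. The slide is home and released, and the arm is clear. Handing in.

```bash
python3 -c "
from workcell import bot
print(bot.job_done())"
```

```text
the job is handed in; nothing more can be done
None
```

The job is handed in at about 26 s on the clock: the filter slide is home against the stop and released, the digit 5 stands centred in the window to within about 1°, and the arm is clear. I got no verdict back from the hand-in.

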